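# Set a marked batten under the drill bit and clamp it

### The arm

A 6-joint arm with a two-finger parallel gripper is mounted at the origin on the work surface. World frame = base frame: x ahead of the robot, y to its left, z up, the work surface at z = 0. Lengths are in m, angles in rad, forces in N, time in s.
With the tool pointing down it reaches from about 0.35 to 0.85 m from the base axis. Payload 8.1 kg.
Tool frame: the origin (TCP) lies midway between the tips of the shut fingers; the grasp point (between the pads) lies 19 mm behind it; z points along the fingers, y is the direction in which the jaws open and shut (so a half turn about z gives the same grasp; the last joint's range is limited). The gripper opens to 93 mm and grips with 3 to 60 N. Pads are 15 mm wide; open, the fingers measure 128 mm over their backs; the gripper's body (75 mm by 188 mm) begins 65 mm behind the grasp point.
Start: joints at [-1.277, 0.13, 1.488, -0, 1.523, -0.085], TCP at [0.222, -0.557, 0.219] pointing down, gripper open.
Joint ranges: [-2.96, 2.96], [-0.89, 2.26], [0.02, 2.5], [-1.34, 4.48], [0, 2.73], [-2.66, 2.66]. Speed limits (rad/s): [2.39, 2.39, 2.79, 3.14, 3.14, 3.14].

### API

Orientations are given as a rotation vector (axis times angle).
In Python, from plant import robot gives the robot as it stands. The module is installed in compiled form; this text tells all that it offers.
- The arm moves only by the shell command python3 -m pendant 'ROWS' [FORCE]. ROWS is JSON, a list of rows, each an object with "translation": the shift along the tool's x, y, z in mm, a list of three; "twist": the turn, a rotation vector about the tool's x, y, z in rad, a list of three; "grip": the opening, from -1 (shut) to 1 (fully open). A call has exactly 10 rows; each row shifts and turns the pose as measured when the row begins, along the tool's axes as they then stand; what a row does not reach is not made up. A row lasts 1/10 s, in which the tool goes at most 50 mm and 8.59 degrees, less where a joint would pass 70% of its speed; a pose out of reach is approached as far as the arm can. A call is refused whole if a number of a shift passes 50 or a number of a turn 0.15, either way. A call with a gripper value outside its range is refused whole. The fingers move at their own pace and stop on an object; FORCE is the grip in N (left out, the last holds). Time passes only in rows, so rows that do not move let the fingers close, or fill a call up. It gives the time, the measured TCP pose, the force and the opening at its end, in the units of the state.
- robot.read_state(): the state, without advancing time (a new reading comes with each control period).
- robot.read_camera(name): name is "scene" or "top" or "wrist"; returns (picture, depth): 384x512x3 uint8, red, green, blue; 384x512 float32, m along the optical axis (not along the pixel's ray), 0 where there is no reading.
- robot.camera_info(name): a dict with "vertical_fov" (degrees; the focal length in pixels is half the picture's height over the tangent of half this angle, whatever the lens; pixels are square), "cx", "cy" (the principal point, pixels), "D" ([k1, k2, p1, p2, k3] as OpenCV has them; the pictures are not rectified), "cam_to_world" (4x4, takes a point from camera to world coordinates). Camera axes: x right, y up, looking along -z (the intrinsics and any distortion apply to the point x, -y, -z); pixel columns grow to the right and rows downward; lengths in m; the calibration is good to about 2 mm. A picture is of the moment at which its call begins: read the wrist's pose just before it. camera_info takes no time and is no camera call; for the wrist camera it gives the pose at the moment of the call.
- robot.close_job(): hands the job in, once; it reports no verdict.
The state is a dict: "t": time; "q": joint angles; "dq": joint speeds; "joint_torque": joint torques, N m; "tool_pos": TCP position; "orientation": TCP orientation; "force": force on the tool from outside, world axes, zero at the start; "wrist_torque": the same for the moment, N m; "opening": finger opening in m.
Only numpy, scipy, OpenCV 4.12 (cv2) and the standard library are available. Lean on these libraries where they do the work, as an engineer would, in place of code of your own. Each camera call takes 0.05 s, during which the arm holds its last target. There are 200 camera calls.

### The job

Get the white batten ready for drilling: slide it back square against the fence of the drill stand and along it until the pencilled cross lies right under the tip of the drill bit, then push the red toggle-clamp handle over until it locks down and grips the batten there. Feel the batten home against the fence rather than forcing it, do not knock the thin bit, and leave the tray, hammer, bit case and sharpener where they lie.

Things in the scene. Friction and masses are not known exactly. Their poses are not given: they have to be found in the camera images.
- stand: fixed drill stand: multitool in a blue bracket on a steel column, on a 12 mm plywood board. Origin on the stool top straight below the bit; x points from bit to column, y left along the fence. Board x -110..150, y -170..130 mm. Column (20 mm thick, 306 high) at x 105; multitool (collar 62 mm wide) over the bit from 86 to 250 mm height; feed lever on its left, not used
- fence: aluminium angle, fixed, 20 mm high, upright face 240 mm long. Origin: on the front face (facing the robot), at the board's top, level with the bit; x points back (away from the batten, normal to the face), y left along the face, which runs from y -130 to +110 mm. The face is 22 mm behind the bit axis. It is rigid
- bit: 3 mm drill bit in its collet, standing still, fixed; origin at the tip, z up. Collet nut (17 mm thick) begins 30 mm above the tip
- bit_tip (a point): the tip of the drill bit, 36 mm above the stool top, that is 6 mm above the top of the batten
- batten: loose white-painted wooden batten 44 wide (x) x 360 long (y) x 18 mm thick, 100 to 200 g, lying on the board, its top 30 mm above the stool top. Origin: centre of underside; x across it to the fence, y along it to the left. Small round hole at y -130, black pencil cross at y +50 mm. When set right its right end sticks out 100 mm past the fence's right end, free to be gripped across its width
- cross (a point): the centre of the pencilled cross, on the batten's top face, midway across its width, 50 mm left of its middle
- edge_left (a point): point on the batten's fence-side edge at mid thickness, 120 mm left of its middle
- edge_right (a point): point on the batten's fence-side edge at mid thickness, 50 mm right of its middle
- clamp_handle (a joint): angle of the red clamp handle about a level pivot parallel to the fence: 0 = open, handle upright, leaning 14 degrees back (away from robot); 1.32 rad = lying level, pointing back, at its stop. Pushing it back and down lowers the bar, which meets the batten near 0.98; the push needed stays below 10 N; past dead centre (1.20) it locks. Friction holds it where left before that
- clamp_grip (a point): point on the axis of the red handle, 58 mm from its pivot. The handle is 16 mm square, its red part runs from 21 to 75 mm from the pivot
- clamp_pivot (a point): pivot axis of the clamp handle, 59 mm above the stool top, 84 mm behind the bit and 105 mm to its right (stand frame). Handle and bar move in the upright plane through this point, normal to the fence
- clamp_bar: steel bar of the clamp with a black rubber foot, moved by the handle through a link; raised when open, lowest point then 75 mm above the stool top. Origin at its pivot, 34 mm in front of the handle's pivot, 4 mm lower. Closed, it lies level 59 mm forward over the batten, the foot pressing on the batten's top 50 mm in front of the pivot
- tray: orange plastic compartment tray 150 x 110 x 35 mm with picture hooks and screws, loose, to be left alone; origin: centre of the underside
- hammer: rubber-grip hammer 290 mm long, loose, lying behind the stand, to be left alone
- bit_case: white plastic drill bit case 60 x 125 x 22 mm with a sliding door, loose, to be left alone; origin: centre of the underside
- sharpener: steel pencil sharpener 16 x 26 x 12 mm, loose, to be left alone; origin: centre of the underside

How it is judged:
By the outcome, as a careful person would: the job done as asked, in the order asked, and still so for the second after the job is handed in, with the robot touching nothing.
It also fails if it takes over 67 s, if anything falls off the work surface, if the arm or the gripper's body presses on something with over 40 N, if the wrist force passes 120 N, or if a joint passes its speed limit or range.

## Working session

There is one attempt and no reset: what is moved stays moved. The work goes in short steps, Python scripts to look and compute and a shell command to move; the robot and the scene stay as the last step left them, time stands still between calls to the robot, and variables do not carry over. Pictures are saved under pics/ and viewed, about 8 in all and at most 12, crops included, and the job is handed in when it is done.

```bash
mkdir -p pics
cat > h.py <<'E'
import numpy as np, cv2
from plant import robot
from scipy.spatial.transform import Rotation as R
def cam(n):
    i=robot.camera_info(n); p,d=robot.read_camera(n); return p,d,i
def K(i):
    f=192/np.tan(np.radians(i["vertical_fov"])/2)
    return np.array([[f,0,i["cx"]],[0,f,i["cy"]],[0,0,1]])
def ray(i,uv):
    u=cv2.undistortPoints(np.float64(uv).reshape(-1,1,2),K(i),np.float64(i["D"])).reshape(-1,2)
    T=np.array(i["cam_to_world"]); d=np.c_[u[:,0],-u[:,1],-np.ones(len(u))]@T[:3,:3].T
    return T[:3,3],d
def onz(i,uv,z):
    o,d=ray(i,uv); return o+d*((z-o[2])/d[:,2])[:,None]
def proj(i,P):
    T=np.array(i["cam_to_world"]); c=(np.float64(P).reshape(-1,3)-T[:3,3])@T[:3,:3]
    c=c*[1,-1,-1]
    return cv2.projectPoints(c,np.zeros(3),np.zeros(3),K(i),np.float64(i["D"]))[0].reshape(-1,2)
def bydepth(i,d,uv):
    o,r=ray(i,uv); uv=np.int32(np.round(uv)).reshape(-1,2)
    return o+r*d[uv[:,1],uv[:,0]][:,None]
def save(n,p,s=1.5): cv2.imwrite(f"pics/{n}.png",cv2.resize(p[:,:,::-1],None,fx=s,fy=s))
E
python3 - <<'E'
from h import *
np.set_printoptions(precision=3,suppress=True)
s=robot.read_state(); print(s)
for n in("top","scene"):
    p,d,i=cam(n); save(n+"0",p); np.savez(f"{n}0.npz",p=p,d=d); print(n,np.array(i["cam_to_world"]),i["vertical_fov"],i["D"])
E
```

```text
{'t': 0.0, 'q': array([-1.277,  0.131,  1.489, -0.   ,  1.523, -0.085]), 'dq': array([ 0.   , -0.   , -0.002,  0.001,  0.001,  0.001]), 'joint_torque': array([ -0.002, -55.986, -49.175,   0.077,   0.036,  -0.   ]), 'tool_pos': array([ 0.222, -0.557,  0.218]), 'orientation': array([-3.084, -0.591,  0.   ]), 'force': array([-0.057,  0.434, -0.086]), 'wrist_torque': array([-0.006, -0.022, -0.006]), 'opening': 0.09247455140343619}
top [[-0.016  0.998 -0.064  0.589]
 [-1.    -0.015  0.012  0.055]
 [ 0.011  0.064  0.998  1.047]
 [ 0.     0.     0.     1.   ]] 48.389949005975 [-0.065  0.     0.     0.     0.   ]
scene [[ 0.781 -0.46   0.422  1.115]
 [ 0.624  0.554 -0.551 -0.564]
 [ 0.019  0.694  0.72   0.909]
 [ 0.     0.     0.     1.   ]] 48.1187457913897 [-0.014  0.     0.     0.     0.   ]
```

View pics/top0.png

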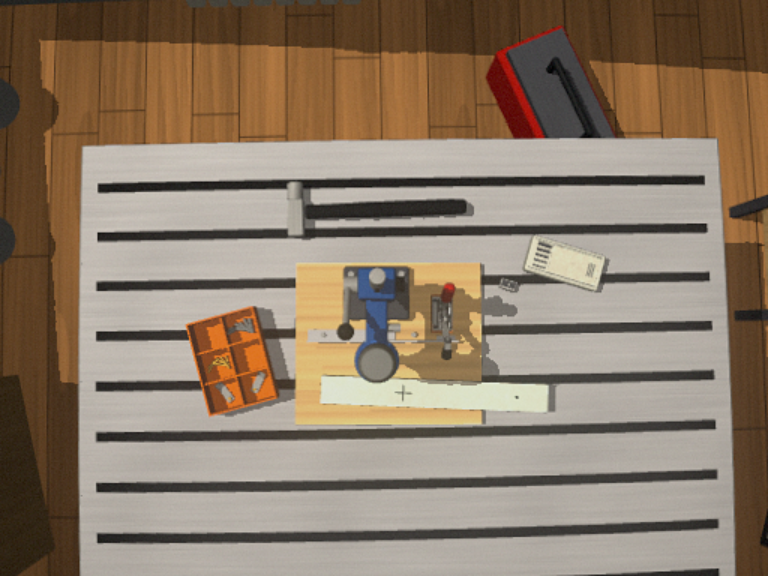

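View pics/scene0.png

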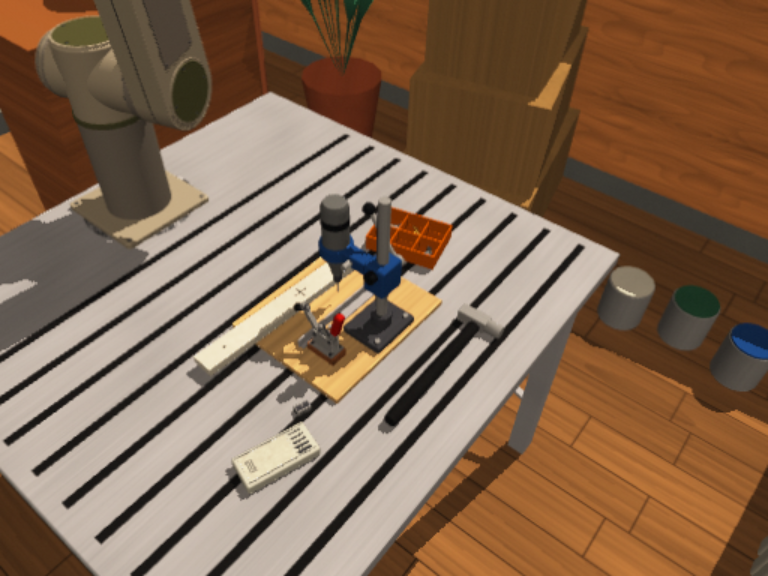

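The top view shows the board at (296–481, 263–424), the batten tilted from (320,390) to (549,397) with its cross at (403,393) and hole at (517,398), and the red handle at (449,290). The scene view shows the bit over the board near (338,285). Next I measure.

Run:
```python
from h import *
np.set_printoptions(precision=4,suppress=True)
z=np.load("top0.npz");p=z["p"];d=z["d"];i=robot.camera_info("top")
hsv=cv2.cvtColor(p,cv2.COLOR_RGB2HSV)
roi=np.zeros(p.shape[:2],np.uint8);roi[170:290,190:375]=1
H,S,V=[hsv[...,k].astype(int) for k in range(3)]
wood=((H>10)&(H<25)&(S>85)&(V>60)&(roi>0))
wood[:, :193]=0; wood[:,:196]=0
def edge(cols,fn,axis):
    pts=[]
    for c in cols:
        l=wood[:,c] if axis==0 else wood[c,:]
        k=np.flatnonzero(l)
        if len(k): v=fn(k); pts.append((c,v) if axis==0 else (v,c))
    return np.array(pts,float)
E_={}
for nm,a in dict(front=edge(range(205,315),max,0),back=edge(list(range(205,225))+list(range(278,315)),min,0),left=edge(range(182,276),min,1),right=edge(list(range(182,195))+list(range(265,278)),max,1)).items():
    off={'front':(0,.5),'back':(0,-.5),'left':(-.5,0),'right':(.5,0)}[nm]
    P=onz(i,a+off,.012)[:,:2]
    vx,vy,x0,y0=cv2.fitLine(np.float32(P),cv2.DIST_HUBER,0,.001,.001).ravel()
    r=(P-[x0,y0])@[-vy,vx]; print(nm,[x0,y0],"ang",np.degrees(np.arctan2(vy,vx)),"rms",r.std())
# batten: bright, low saturation yellowish-white
w=((V>185)&(S>12)&(S<70)&(roi>0)).astype(np.uint8); 
w[:248]=0;w[278:]=0
n,l,st,ce=cv2.connectedComponentsWithStats(w); k=1+np.argmax(st[1:,4]); print(st[k])
m=(l==k).astype(np.uint8); c=max(cv2.findContours(m,0,cv2.CHAIN_APPROX_NONE)[0],key=len).reshape(-1,2)
P=onz(i,c,.030)[:,:2]; rect=cv2.minAreaRect(np.float32(P*1000)); print(rect)
hull=cv2.fillPoly(np.zeros_like(m),[c],1); g=cv2.erode(hull,np.ones((5,5)))
Gy=cv2.cvtColor(p,cv2.COLOR_RGB2GRAY).astype(float)
for x0,x1 in((255,285),(335,355)):
    gg=g.copy();gg[:,:x0]=0;gg[:,x1:]=0
    wt=np.clip(np.median(Gy[gg>0])-12-Gy,0,None)*gg; ys,xs=np.nonzero(wt); ww=wt[ys,xs]
    uv=[(xs*ww).sum()/ww.sum(),(ys*ww).sum()/ww.sum()]; print(uv,onz(i,[uv],.03), bydepth(i,d,[[x0,int(uv[1])]]))
red=((H<6)|(H>174))&(S>150)&(V>80)&(roi>0);ys,xs=np.nonzero(red);print("red",xs.mean(),ys.mean(),bydepth(i,d,[[xs.mean(),ys.mean()]]))
dbg=p.copy();dbg[cv2.morphologyEx(m,cv2.MORPH_GRADIENT,np.ones((3,3)))>0]=[255,0,0];save("seg",dbg[165:295,185:380],4)
save("sc1",np.load("scene0.npz")["p"][120:260,120:310],4)
```

```text
front [np.float32(0.43570295), np.float32(0.017842684)] ang 89.378105 rms 0.0012266660523890774
back [np.float32(0.6940889), np.float32(0.036789283)] ang 89.824455 rms 0.0002641057750779956
left [np.float32(0.5463948), np.float32(0.18242438)] ang -0.5178279 rms 0.0008770542251295203
right [np.float32(0.6026141), np.float32(-0.05522697)] ang -50.956463 rms 0.06746269601061977
[ 213  251  159   27 2665]
((478.313720703125, -46.59577941894531), (376.1226806640625, 52.829689025878906), 86.64153289794922)
[np.float64(268.36756187467086), np.float64(261.50157977883094)] [[0.4863 0.0108 0.03  ]] [[0.4883 0.0424 0.0328]]
[np.float64(344.146511627907), np.float64(264.4139534883721)] [[ 0.4759 -0.1694  0.03  ]] [[ 0.4776 -0.1471  0.0319]]
red 299.0810810810811 192.0 [[ 0.644  -0.0537  0.1306]]
```

View pics/sc1.png

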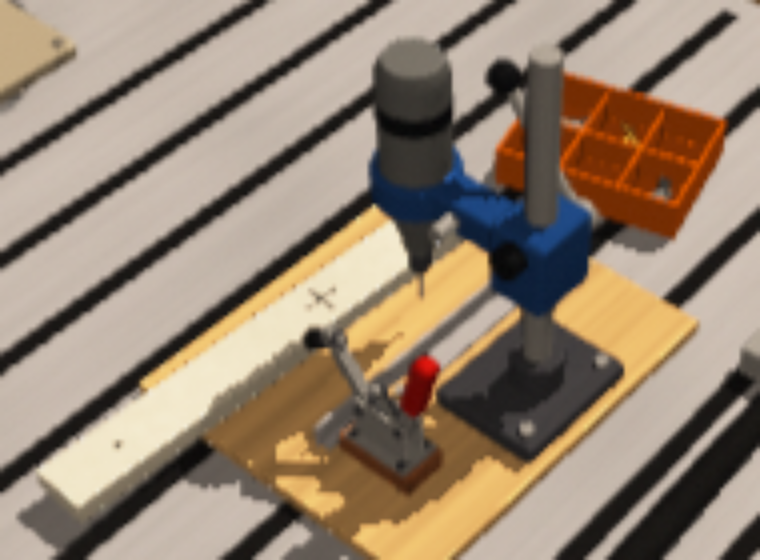

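```bash
python3 -m pendant '[{"translation":[37,-24.5,0],"twist":[0,0,0],"grip":1},{"translation":[37,-24.5,0],"twist":[0,0,0],"grip":1},{"translation":[37,-24.5,0],"twist":[0,0,0],"grip":1},{"translation":[37,-24.5,0],"twist":[0,0,0],"grip":1},{"translation":[37,-24.5,0],"twist":[0,0,0],"grip":1},{"translation":[37,-24.5,0],"twist":[0,0,0],"grip":1},{"translation":[37,-24.5,0],"twist":[0,0,0],"grip":1},{"translation":[37,-24.5,0],"twist":[0,0,0],"grip":1},{"translation":[37,-24.5,0],"twist":[0,0,0],"grip":1},{"translation":[37,-24.5,0],"twist":[0,0,0],"grip":1}]' 30
python3 -m pendant '[{"translation":[0,0,0],"twist":[0,0,-0.14],"grip":1},{"translation":[0,0,0],"twist":[0,0,-0.14],"grip":1},{"translation":[0,0,0],"twist":[0,0,-0.14],"grip":1},{"translation":[0,0,0],"twist":[0,0,-0.14],"grip":1},{"translation":[0,0,0],"twist":[0,0,-0.14],"grip":1},{"translation":[0,0,0],"twist":[0,0,-0.14],"grip":1},{"translation":[0,0,0],"twist":[0,0,-0.14],"grip":1},{"translation":[0,0,0],"twist":[0,0,-0.14],"grip":1},{"translation":[0,0,0],"twist":[0,0,0],"grip":1},{"translation":[0,0,0],"twist":[0,0,0],"grip":1}]'
cat > go.py <<'E'
# world move -> tool axes: python3 go.py x y z yawdeg(of tool y, world)
import sys
from h import *
s=robot.read_state(); M=R.from_rotvec(s["orientation"]).as_matrix()
t=np.array([float(v) for v in sys.argv[1:4]]); a=np.radians(float(sys.argv[4]))
Rt=np.c_[[-np.sin(a),np.cos(a),0],[np.cos(a),np.sin(a),0],[0,0,-1]]
np.set_printoptions(precision=4,suppress=True)
print("pos",s["tool_pos"],"yaw",np.degrees(np.arctan2(M[1,1],M[0,1])),"tilt",M[:,2],"F",s["force"],"t",s["t"],"open",s["opening"])
print("shift mm (tool)",M.T@(t-s["tool_pos"])*1000,"twist",R.from_matrix(M.T@Rt).as_rotvec())
E
python3 go.py .4745 -.194 .219 -3.3
python3 - <<'E'
from h import *
np.set_printoptions(precision=4,suppress=True)
p,d,i=cam("wrist");save("w0",p);s=robot.read_state();T=np.array(i["cam_to_world"]);print(T,i["vertical_fov"],T[:3,:3].T@(T[:3,3]-s["tool_pos"]))
np.savez("w0.npz",p=p,d=d,T=T)
i=robot.camera_info("scene");print("tip",onz(i,[[225.4,194]],.036), "cross",onz(i,[[120+320/4,120+297/4]],.03),proj(i,[[.545,.052,.036]]))
E
```

```text
t: 1.1
tool_pos: [0.4787, -0.1818, 0.2129]
orientation: [-3.081, -0.574, 0.006]
force: [0.1, -0.5, 0.7]
opening: 0.0932
t: 2.1
tool_pos: [0.4795, -0.1726, 0.208]
orientation: [-2.246, -2.171, 0.001]
force: [0.8, 0.6, 0.6]
opening: 0.0926
pos [ 0.4795 -0.1726  0.208 ] yaw -1.9397408073447457 tilt [-0.0128  0.0124 -0.9998] F [0.766  0.647  0.6349] t 2.1 open 0.09258827416360688
shift mm (tool) [-21.4367  -4.4394 -11.2173] twist [-0.0133 -0.0118  0.0237]
[[ 0.9994  0.0281  0.0219  0.4837]
 [-0.033   0.9635  0.2657 -0.0975]
 [-0.0137 -0.2663  0.9638  0.3761]
 [ 0.      0.      0.      1.    ]] 61.78095709056121 [-0.0006  0.0277  0.1821]
tip [[0.5429 0.0522 0.036 ]] cross [[0.4844 0.0099 0.03  ]] [[225.9065 194.387 ]]
```

View pics/w0.png

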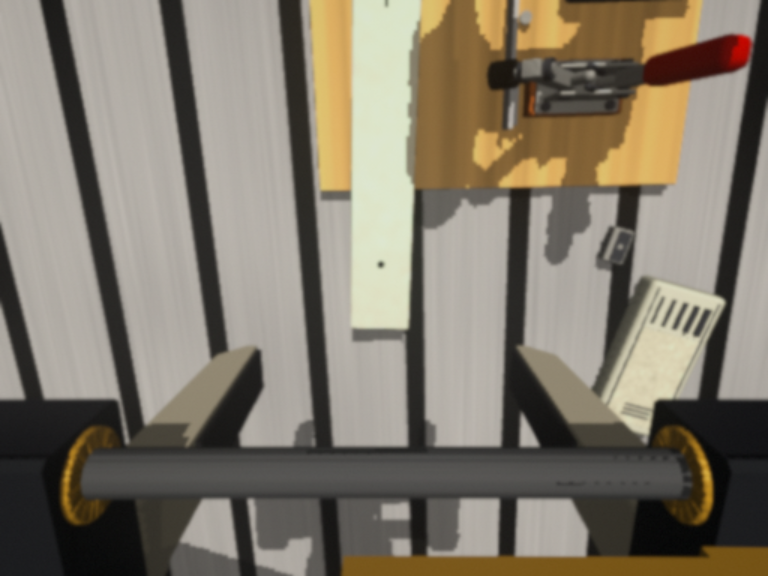

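The wrist view shows the hole at (381,264), the batten's right end at y=328, the board's right edge at y≈188, the fence's right end at (511,128) and the red handle knob at (735,55).

Run:
```python
from h import *
np.set_printoptions(precision=4,suppress=True)
z=np.load("w0.npz");p=z["p"];d=z["d"];i=robot.camera_info("wrist");i["cam_to_world"]=z["T"]
c=lambda a,zz:onz(i,np.array(a)/1.5,zz)
print("hole",c([[381,264.5]],.03),"end corners",c([[351,328],[409,329]],.03))
print("right board corners",c([[320,191],[675,184]],.012))
print("fence top front edge", c([[506,129],[509,5]],.032), "end",c([[511,129]],.032))
hsv=cv2.cvtColor(p,cv2.COLOR_RGB2HSV);g=cv2.cvtColor(p,cv2.COLOR_RGB2GRAY)
H,S,V=[hsv[...,k].astype(int) for k in range(3)]
w=(S<45)&(V>150)
L=[];Rr=[]
for r in range(10,118,6):
    k=np.flatnonzero(w[r,225:285])+225; L.append((k.min()-.5,r));Rr.append((k.max()+.5,r))
for a in(L,Rr):
    P=onz(i,a,.03); f=np.polyfit(P[:,1],P[:,0],1); print("edge x at y=-.19",np.polyval(f,-.19),"slope deg",np.degrees(np.arctan(f[0])),"res",(P[:,0]-np.polyval(f,P[:,1])).std())
red=((H<6)|(H>174))&(S>150)&(V>70);red[120:]=0;ys,xs=np.nonzero(red);print("red ext",xs.min(),xs.max(),ys.min(),ys.max())
print("depth fence/board/batten",bydepth(i,d,[[338,60],[330,100],[255,100],[255,180]]))
```

```text
hole [[ 0.4731 -0.1711  0.03  ]] end corners [[ 0.4485 -0.2198  0.03  ]
 [ 0.4926 -0.2218  0.03  ]]
right board corners [[ 0.4293 -0.1179  0.012 ]
 [ 0.6888 -0.1217  0.012 ]]
fence top front edge [[ 0.5607 -0.0801  0.032 ]
 [ 0.5599 -0.0062  0.032 ]] end [[ 0.5641 -0.0802  0.032 ]]
edge x at y=-.19 0.4498901963844831 slope deg 3.338545396123571 res 0.00025879135178959856
edge x at y=-.19 0.4860507284477203 slope deg 4.728273415675637 res 0.0012055593450795825
red ext 441 500 23 46
depth fence/board/batten [[ 0.562  -0.0549  0.0252]
 [ 0.5576 -0.0932  0.0129]
 [ 0.477  -0.0907  0.0311]
 [ 0.4741 -0.1749  0.0316]]
```

```bash
python3 go.py .4717 -.196 .04 -3.3
python3 -m pendant '[{"translation":[-6,-2,10],"twist":[-0.004,-0.004,0.008],"grip":1},{"translation":[-6,-2,20],"twist":[-0.004,-0.004,0.008],"grip":1},{"translation":[-6,-2,25],"twist":[-0.004,-0.004,0.008],"grip":1},{"translation":[-6,-2,25],"twist":[0,0,0],"grip":1},{"translation":[0,0,25],"twist":[0,0,0],"grip":1},{"translation":[0,0,25],"twist":[0,0,0],"grip":1},{"translation":[0,0,20],"twist":[0,0,0],"grip":1},{"translation":[0,0,10],"twist":[0,0,0],"grip":1},{"translation":[0,0,0],"twist":[0,0,0],"grip":1},{"translation":[0,0,0],"twist":[0,0,0],"grip":1}]'
python3 go.py .4717 -.196 .007 -3.3
```

```text
pos [ 0.4795 -0.1725  0.208 ] yaw -1.9186060051049552 tilt [-0.0128  0.0124 -0.9998] F [-0.5354  0.182   0.4751] t 2.15 open 0.09290080878404411
shift mm (tool) [-25.7182  -4.8314 167.7555] twist [-0.0133 -0.0119  0.024 ]
t: 3.15
tool_pos: [0.4666, -0.1992, 0.0378]
orientation: [2.311, 2.126, -0.004]
force: [1.0, 0.1, 0.0]
opening: 0.0933
pos [ 0.4666 -0.1992  0.0378] yaw -4.751076463650579 tilt [-0.0008 -0.0027 -1.    ] F [0.9845 0.1277 0.0281] t 3.15 open 0.09330233326786656
shift mm (tool) [ 3.649   4.8314 30.7918] twist [-0.0006  0.0027 -0.0253]
```

```bash
python3 -m pendant '[{"translation":[2,3,6],"twist":[0,0.002,-0.012],"grip":1},{"translation":[2,2,8],"twist":[0,0,-0.012],"grip":1},{"translation":[0,0,7],"twist":[0,0,0],"grip":1},{"translation":[0,0,6],"twist":[0,0,0],"grip":1},{"translation":[0,0,3],"twist":[0,0,0],"grip":1},{"translation":[0,0,1],"twist":[0,0,0],"grip":1},{"translation":[0,0,0],"twist":[0,0,0],"grip":1},{"translation":[0,0,0],"twist":[0,0,0],"grip":1},{"translation":[0,0,0],"twist":[0,0,0],"grip":1},{"translation":[0,0,0],"twist":[0,0,0],"grip":1}]'
python3 go.py .4717 -.196 .007 -3.3
```

```text
t: 4.15
tool_pos: [0.4754, -0.1968, 0.0079]
orientation: [2.28, 2.153, 0.002]
force: [0.7, 0.2, -0.1]
opening: 0.093
pos [ 0.4754 -0.1968  0.0079] yaw -3.2814050910031325 tilt [ 0.0052 -0.0037 -1.    ] F [ 0.7347  0.232  -0.069 ] t 4.15 open 0.09301675186648281
shift mm (tool) [ 0.5599 -3.7476  0.9203] twist [0.0054 0.0034 0.0003]
```

Correct 3.7 mm in y of the tool, then close gently.

```bash
python3 -m pendant '[{"translation":[0,-3,0],"twist":[0.003,0.002,0],"grip":1},{"translation":[0,0,0],"twist":[0,0,0],"grip":0.2},{"translation":[0,0,0],"twist":[0,0,0],"grip":-0.2},{"translation":[0,0,0],"twist":[0,0,0],"grip":-0.2},{"translation":[0,0,0],"twist":[0,0,0],"grip":-0.2},{"translation":[0,0,0],"twist":[0,0,0],"grip":-0.2},{"translation":[0,0,0],"twist":[0,0,0],"grip":-0.2},{"translation":[0,0,0],"twist":[0,0,0],"grip":-0.2},{"translation":[0,0,0],"twist":[0,0,0],"grip":-0.2},{"translation":[0,0,0],"twist":[0,0,0],"grip":-0.2}]' 20
python3 go.py .5327 -.1545 .008 -0.6
python3 - <<'E'
from h import *
p,d,i=cam("wrist");save("w1",p);np.savez("w1.npz",p=p,d=d,T=np.array(i["cam_to_world"]))
E
```

```text
t: 5.15
tool_pos: [0.4724, -0.1968, 0.0084]
orientation: [2.282, 2.155, 0.001]
force: [0.2, -0.6, -0.8]
opening: 0.0443
pos [ 0.4724 -0.1968  0.0084] yaw -3.2840648895038895 tilt [ 0.0028 -0.0018 -1.    ] F [ 0.2165 -0.6323 -0.8061] t 5.15 open 0.04434603522337397
shift mm (tool) [45.7171 57.7559  0.5288] twist [ 0.0028  0.0017 -0.0468]
```

View pics/w1.png

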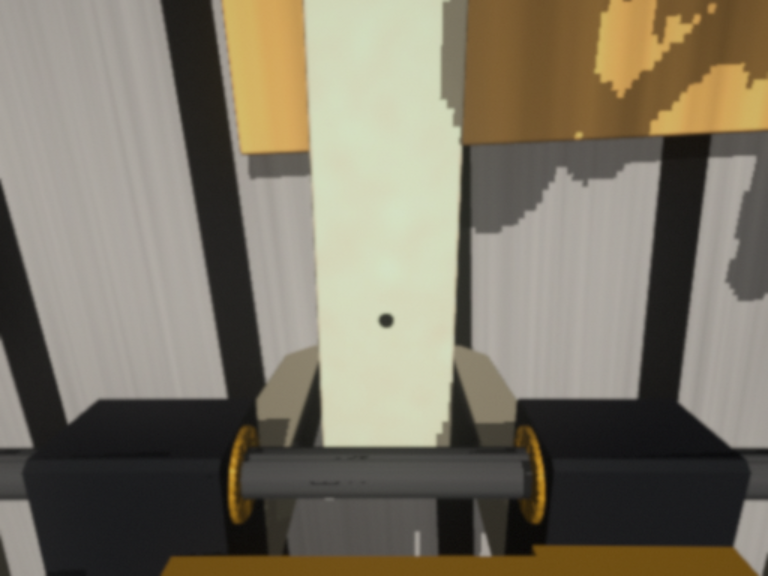

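The batten is gripped square across (opening 44.3 mm), and the hole at (386,320) is just ahead of the fingers. I slide it now, stopping about 6 mm short of the fence.

```bash
python3 -m pendant '[{"translation":[3,4,0],"twist":[0,0,-0.006],"grip":-0.2},{"translation":[5,6,0],"twist":[0,0,-0.006],"grip":-0.2},{"translation":[6,8,0],"twist":[0,0,-0.006],"grip":-0.2},{"translation":[6,8,0],"twist":[0,0,-0.006],"grip":-0.2},{"translation":[6,8,0],"twist":[0,0,-0.006],"grip":-0.2},{"translation":[6,8,0],"twist":[0,0,-0.006],"grip":-0.2},{"translation":[5,6,0],"twist":[0,0,-0.006],"grip":-0.2},{"translation":[3,4,0],"twist":[0,0,-0.006],"grip":-0.2},{"translation":[0,0,0],"twist":[0,0,0],"grip":-0.2},{"translation":[0,0,0],"twist":[0,0,0],"grip":-0.2}]'
python3 go.py .5327 -.1545 .008 -0.6
python3 - <<'E'
from h import *
p,d,i=cam("wrist");save("w2",p);np.savez("w2.npz",p=p,d=d,T=np.array(i["cam_to_world"]))
p,d,i=cam("scene");q=p[130:250,130:290];save("s2",q,4.5);np.savez("s2.npz",p=p,d=d)
E
```

```text
t: 6.2
tool_pos: [0.5314, -0.1544, 0.0084]
orientation: [2.222, 2.215, 0.001]
force: [-1.3, -1.0, 1.2]
opening: 0.0438
pos [ 0.5314 -0.1544  0.0084] yaw -0.177626056981028 tilt [ 0.0028 -0.0022 -1.    ] F [-1.3372 -0.9884  1.1591] t 6.2 open 0.04383511841685484
shift mm (tool) [-0.0552  1.277   0.4457] twist [0.0028 0.0022 0.0074]
```

View pics/s2.png

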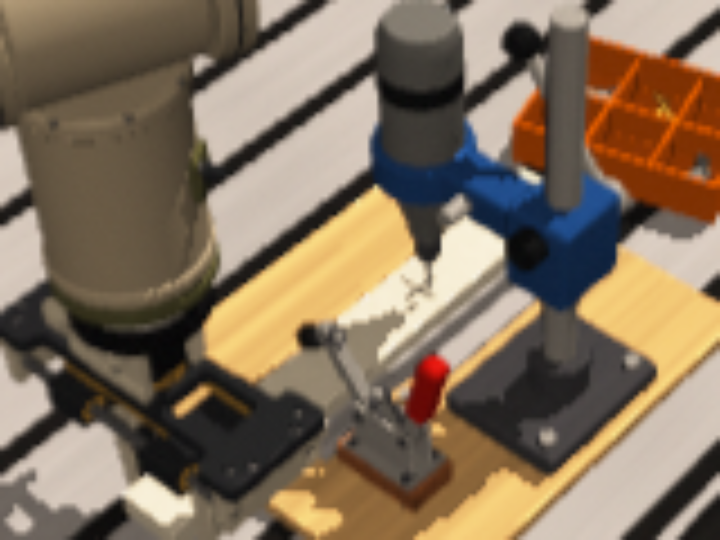

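```bash
python3 -m pendant '[{"translation":[0,1,0],"twist":[0,0,0.004],"grip":-0.2},{"translation":[0,1,0],"twist":[0,0,0.003],"grip":-0.2},{"translation":[0,1,0],"twist":[0,0,0],"grip":-0.2},{"translation":[0,1,0],"twist":[0,0,0],"grip":-0.2},{"translation":[0,0,0],"twist":[0,0,0],"grip":-0.2},{"translation":[0,0,0],"twist":[0,0,0],"grip":-0.2},{"translation":[0,0,0],"twist":[0,0,0],"grip":-0.2},{"translation":[0,0,0],"twist":[0,0,0],"grip":-0.2},{"translation":[0,0,0],"twist":[0,0,0],"grip":-0.2},{"translation":[0,0,0],"twist":[0,0,0],"grip":-0.2}]'
python3 go.py .5387 -.1545 .008 -0.6
python3 - <<'E'
from plant import robot;print(robot.read_state()["wrist_torque"])
E
```

```text
t: 7.3
tool_pos: [0.5342, -0.1549, 0.0084]
orientation: [2.234, 2.206, 0.0]
force: [-1.1, -0.3, 1.7]
opening: 0.044
pos [ 0.5342 -0.1549  0.0084] yaw -0.7224176291016752 tilt [ 0.0014 -0.0012 -1.    ] F [-1.0519 -0.2931  1.7159] t 7.3 open 0.04398774070164405
shift mm (tool) [0.4776 4.4558 0.4425] twist [ 0.0014  0.0012 -0.0021]
[0.0211669  0.15436036 0.08477471]
```

```bash
for k in 1 2; do python3 -m pendant '[{"translation":[0,1,0],"twist":[0,0,0],"grip":-0.2},{"translation":[0,0,0],"twist":[0,0,0],"grip":-0.2},{"translation":[0,1,0],"twist":[0,0,0],"grip":-0.2},{"translation":[0,0,0],"twist":[0,0,0],"grip":-0.2},{"translation":[0,1,0],"twist":[0,0,0],"grip":-0.2},{"translation":[0,0,0],"twist":[0,0,0],"grip":-0.2},{"translation":[0,0,0],"twist":[0,0,0],"grip":-0.2},{"translation":[0,0,0],"twist":[0,0,0],"grip":-0.2},{"translation":[0,0,0],"twist":[0,0,0],"grip":-0.2},{"translation":[0,0,0],"twist":[0,0,0],"grip":-0.2}]' >/dev/null
python3 go.py .5387 -.1545 .008 -0.6
python3 -c 'from plant import robot;print(robot.read_state()["wrist_torque"])'; done
```

```text
pos [ 0.5376 -0.1551  0.0085] yaw -0.7225321573783745 tilt [ 0.0016 -0.0015 -1.    ] F [-0.395  -0.2052  1.4163] t 8.3 open 0.043825976886522885
shift mm (tool) [0.5998 1.0785 0.4729] twist [ 0.0016  0.0015 -0.0021]
[-0.03352767  0.07453583  0.06135051]
pos [ 0.5396 -0.1552  0.0084] yaw -0.6775323213870864 tilt [-0.0012 -0.0015 -1.    ] F [-2.0411 -0.7781  2.6026] t 9.3 open 0.04409272805253582
shift mm (tool) [ 0.6971 -0.9143  0.4294] twist [-0.0012  0.0015 -0.0014]
[-0.00604866  0.28695468  0.23293773]
```

```bash
for k in 1 2 3; do python3 -m pendant '[{"translation":[0,0.5,0],"twist":[0,0,0.003],"grip":-0.2},{"translation":[0,0,0],"twist":[0,0,0],"grip":-0.2},{"translation":[0,0,0],"twist":[0,0,0],"grip":-0.2},{"translation":[0,0,0],"twist":[0,0,0],"grip":-0.2},{"translation":[0,0,0],"twist":[0,0,0],"grip":-0.2},{"translation":[0,0,0],"twist":[0,0,0],"grip":-0.2},{"translation":[0,0,0],"twist":[0,0,0],"grip":-0.2},{"translation":[0,0,0],"twist":[0,0,0],"grip":-0.2},{"translation":[0,0,0],"twist":[0,0,0],"grip":-0.2},{"translation":[0,0,0],"twist":[0,0,0],"grip":-0.2}]' >/dev/null
python3 go.py .5387 -.1545 .008 -0.6|head -1
python3 -c 'from plant import robot;print(robot.read_state()["wrist_torque"])'; done
```

```text
pos [ 0.5395 -0.1552  0.0084] yaw -0.8394919268937197 tilt [-0.0027 -0.0014 -1.    ] F [-4.0664  0.2694  3.8267] t 10.3 open 0.04386726386426647
[0.04284694 0.42413687 0.353748  ]
pos [ 0.5393 -0.1551  0.0084] yaw -0.9944005525030293 tilt [-0.0043 -0.0015 -1.    ] F [-4.1368 -0.1304  4.6927] t 11.3 open 0.04381939747928187
[0.05005805 0.50932102 0.4329829 ]
pos [ 0.5392 -0.1551  0.0084] yaw -1.1561059619287857 tilt [-0.0057 -0.0015 -1.    ] F [-4.7496  0.6654  5.2437] t 12.3 open 0.044289972209871555
[0.03244195 0.46743809 0.49149841]
```

```bash
python3 -m pendant '[{"translation":[0,0,0],"twist":[0,0,0],"grip":0.5},{"translation":[0,0,0],"twist":[0,0,0],"grip":0.5},{"translation":[0,0,0],"twist":[0,0,0],"grip":0.5},{"translation":[0,0,0],"twist":[0,0,0],"grip":0.5},{"translation":[0,0,-8],"twist":[0,0,0],"grip":0.5},{"translation":[0,0,-15],"twist":[0,0,0],"grip":0.5},{"translation":[0,0,-25],"twist":[0,0,0],"grip":0.5},{"translation":[0,-15,-30],"twist":[0,0,0],"grip":0.5},{"translation":[0,-35,-20],"twist":[0,0,0],"grip":0.5},{"translation":[0,-35,0],"twist":[0,0,0],"grip":0.5}]'
python3 go.py .44 -.03 .10 -0.6
```

```text
t: 13.3
tool_pos: [0.4577, -0.1536, 0.1157]
orientation: [2.242, 2.196, -0.001]
force: [0.1, 0.4, 0.5]
opening: 0.0698
pos [ 0.4577 -0.1536  0.1157] yaw -1.1761808002923624 tilt [ 0.002  -0.0031 -1.    ] F [0.1489 0.4475 0.4909] t 13.3 open 0.06980234214969959
shift mm (tool) [123.2414 -20.2317  15.245 ] twist [ 0.002   0.003  -0.0101]
```

```bash
python3 -m pendant '[{"translation":[0,0,0],"twist":[0,0.14,0],"grip":0.5},{"translation":[0,0,0],"twist":[0,0.14,0],"grip":0.5},{"translation":[0,0,0],"twist":[0,0.14,0],"grip":0.5},{"translation":[0,0,0],"twist":[0,0.14,0],"grip":0.5},{"translation":[0,0,0],"twist":[0,0.14,0],"grip":0.5},{"translation":[19,-4,16],"twist":[0,0,0],"grip":0.5},{"translation":[19,-4,16],"twist":[0,0,0],"grip":0.5},{"translation":[19,-4,16],"twist":[0,0,0],"grip":0.5},{"translation":[19,-4,16],"twist":[0,0,0],"grip":0.5},{"translation":[0,0,0],"twist":[0,0,0],"grip":0.5}]'
python3 - <<'E'
from h import *
p,d,i=cam("wrist");save("w3",p);np.savez("w3.npz",p=p,d=d,T=np.array(i["cam_to_world"]));print(np.array(i["cam_to_world"]).round(3),robot.read_state()["tool_pos"])
E
```

```text
t: 14.3
tool_pos: [0.4398, -0.0521, 0.1264]
orientation: [-1.817, -1.791, -0.702]
force: [0.5, -0.4, 0.6]
opening: 0.0699
[[ 1.     0.011 -0.017  0.436]
 [-0.018  0.902 -0.43  -0.105]
 [ 0.011  0.431  0.902  0.303]
 [ 0.     0.     0.     1.   ]] [ 0.44033564 -0.05344631  0.12662818]
```

View pics/w3.png

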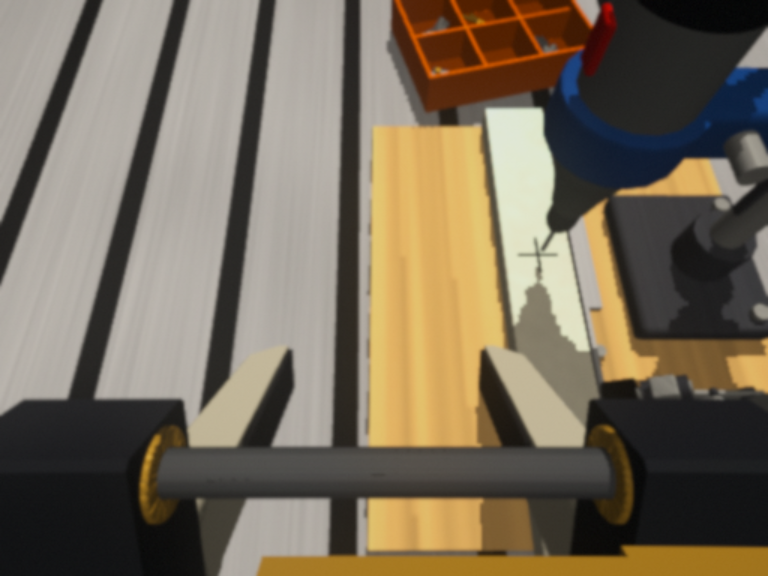

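Run:
```python
from h import *
p=np.load("w3.npz")["p"];save("w3c",p[125:215,320:430],7)
```

```text
(no output)
```

View pics/w3c.png

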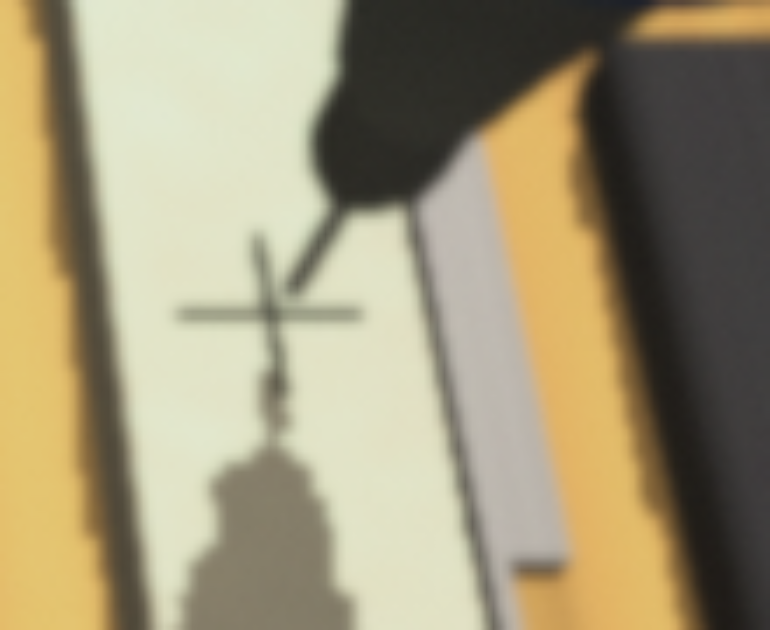

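The crop shows the cross at crop (270,313), the bit tip just up-right of it at (291,293), and the batten lying along the fence with only a thin dark line between.

Run:
```python
from h import *
np.set_printoptions(precision=4,suppress=True)
z=np.load("w3.npz");p=z["p"];d=z["d"];i=robot.camera_info("wrist");i["cam_to_world"]=z["T"]
c=lambda a:(np.array(a,float)+.5)/7-.5+[320,125]
print("cross",onz(i,c([[270,313]]),.03),"tip",onz(i,c([[291,294]]),.036))
e=onz(i,c([[411,205],[450,400],[489,600]]),.03);f=onz(i,c([[418,205],[455,400],[497,600]]),.032)
print("batten edge",e,"fence",f)
fr=onz(i,c([[70,20],[115,350],[148,600]]),.03);print("front",fr)
for a in(e,f,fr): print(np.degrees(np.arctan(np.polyfit(a[:,1],a[:,0],1)[0])))
print("depth",bydepth(i,d,c([[350,260],[505,450]])))
```

```text
cross [[0.5412 0.0526 0.03  ]] tip [[0.5423 0.0521 0.036 ]]
batten edge [[0.5643 0.0702 0.03  ]
 [0.5639 0.0385 0.03  ]
 [0.5635 0.0086 0.03  ]] fence [[0.5643 0.0689 0.032 ]
 [0.5637 0.0374 0.032 ]
 [0.5636 0.0078 0.032 ]]
front [[0.5189 0.1035 0.03  ]
 [0.5187 0.0469 0.03  ]
 [0.5184 0.0092 0.03  ]]
0.7484938017626207
0.7093003991311475
0.3002597710242749
depth [[0.5533 0.0601 0.0315]
 [0.5771 0.0379 0.0155]]
```

The cross is about 1 mm from the point under the tip. A free squaring nudge against the fence is worthwhile, so I will turn the gripper so its body stays clear of the multitool.

```bash
python3 -m pendant '[{"translation":[-10,-6,0],"twist":[0,-0.14,0],"grip":-1},{"translation":[-10,-6,0],"twist":[0,-0.14,0],"grip":-1},{"translation":[0,-6,0],"twist":[0,-0.14,0],"grip":-1},{"translation":[0,-6,0],"twist":[0,-0.14,0],"grip":-1},{"translation":[0,-6,0],"twist":[0,-0.14,0],"grip":-1},{"translation":[0,-6,0],"twist":[0,0,0],"grip":-1},{"translation":[0,0,0],"twist":[0,0,0],"grip":-1},{"translation":[0,0,0],"twist":[0,0,0],"grip":-1},{"translation":[0,0,0],"twist":[0,0,0],"grip":-1},{"translation":[0,0,0],"twist":[0,0,0],"grip":-1}]'
python3 go.py .42 .01 .12 89.3; python3 -c 'from plant import robot;print(robot.read_state()["q"])'
```

```text
t: 15.35
tool_pos: [0.4099, -0.0785, 0.1227]
orientation: [2.236, 2.18, 0.031]
force: [-0.2, -0.5, 0.2]
opening: -0.0
pos [ 0.4099 -0.0785  0.1227] yaw -1.4493551405417098 tilt [ 0.0271  0.0011 -0.9996] F [-0.2114 -0.502   0.2305] t 15.35 open -2.883421000489351e-05
shift mm (tool) [88.7458  7.7655  3.094 ] twist [ 0.0225  0.0201 -1.5837]
[-0.32096421 -0.3537346   2.11320589  0.00977844  1.35672946 -0.29764774]
```

```bash
python3 -m pendant '[{"translation":[0,0,-2],"twist":[0,0,0.15],"grip":-1},{"translation":[0,0,-2],"twist":[0,0,0.15],"grip":-1},{"translation":[0,0,-2],"twist":[0,0,0.15],"grip":-1},{"translation":[0,0,-2],"twist":[0,0,0.15],"grip":-1},{"translation":[0,0,0],"twist":[0,0,0.15],"grip":-1},{"translation":[0,0,0],"twist":[0,0,0.15],"grip":-1},{"translation":[0,0,0],"twist":[0,0,0.15],"grip":-1},{"translation":[0,0,0],"twist":[0,0,0.15],"grip":-1},{"translation":[0,0,0],"twist":[0,0,0.15],"grip":-1},{"translation":[0,0,0],"twist":[0,0,0.15],"grip":-1}]'
python3 go.py .42 .01 .12 -90.7
```

```text
t: 16.35
tool_pos: [0.4072, -0.0875, 0.1266]
orientation: [-3.13, -0.063, -0.025]
force: [0.2, 0.5, 0.7]
opening: 0.0003
pos [ 0.4072 -0.0875  0.1266] yaw -87.70100713184533 tilt [ 0.0157  0.0112 -0.9998] F [0.1652 0.4841 0.7057] t 16.35 open 0.0002884109849803478
shift mm (tool) [ 16.6084 -96.8208   7.8672] twist [-0.011  -0.0158  0.0523]
```

Now shift to y≈0.01 and pitch the fingers forward.

```bash
python3 -m pendant '[{"translation":[2,-20,0],"twist":[0,0,0.03],"grip":-1},{"translation":[2,-20,0],"twist":[0,0,0.02],"grip":-1},{"translation":[2,-20,0],"twist":[0,0,0],"grip":-1},{"translation":[2,-20,0],"twist":[0,0,0],"grip":-1},{"translation":[2,-17,0],"twist":[0,0.14,0],"grip":-1},{"translation":[0,0,0],"twist":[0,0.14,0],"grip":-1},{"translation":[0,0,0],"twist":[0,0.14,0],"grip":-1},{"translation":[0,0,0],"twist":[0,0.14,0],"grip":-1},{"translation":[0,0,0],"twist":[0,0.14,0],"grip":-1},{"translation":[0,0,0],"twist":[0,0,0],"grip":-1}]'
python3 go.py .490 .01 .024 -90.7; python3 -c 'from plant import robot;print(robot.read_state()["q"])'
```

```text
t: 17.35
tool_pos: [0.481, 0.006, 0.1576]
orientation: [-2.999, 0.071, -0.923]
force: [-0.4, -0.0, -0.7]
opening: 0.0007
pos [0.481  0.006  0.1576] yaw -92.43039032541446 tilt [ 0.5623 -0.0106 -0.8269] F [-0.391  -0.0035 -0.6689] t 17.35 open 0.0006735034273609903
shift mm (tool) [-67.9002  -2.1952 115.5023] twist [-0.0066 -0.5972 -0.0341]
[-0.15423158 -0.89026145  2.49543634  0.09378515  0.94553461  1.43215483]
```

```bash
python3 -m pendant '[{"translation":[-8,0,10],"twist":[0,0,0],"grip":-1},{"translation":[-8,0,11],"twist":[0,0,0],"grip":-1},{"translation":[-8,0,11],"twist":[0,0,0],"grip":-1},{"translation":[-8,0,11],"twist":[0,0,0],"grip":-1},{"translation":[-8,0,11],"twist":[0,0,0],"grip":-1},{"translation":[-8,0,11],"twist":[0,0,0],"grip":-1},{"translation":[-8,0,11],"twist":[0,0,0],"grip":-1},{"translation":[-6,0,8],"twist":[0,0,0],"grip":-1},{"translation":[0,0,0],"twist":[0,0,0],"grip":-1},{"translation":[0,0,0],"twist":[0,0,0],"grip":-1}]'
python3 go.py .490 .01 .024 -90.7; python3 -c 'from plant import robot;print(robot.read_state()["q"])'
```

```text
t: 18.35
tool_pos: [0.4913, 0.0018, 0.0499]
orientation: [-3.032, 0.092, -0.814]
force: [0.2, 0.1, 0.1]
opening: 0.0003
pos [0.4913 0.0018 0.0499] yaw -93.23094009777418 tilt [ 0.5005 -0.0144 -0.8656] F [0.1958 0.0733 0.056 ] t 18.35 open 0.0003187832514333758
shift mm (tool) [-14.5433  -7.727   21.6079] twist [-0.004  -0.5245 -0.0473]
[-0.14626126 -0.5657827   2.49758134  0.09230124  0.69043288  1.42964365]
```

```bash
python3 -m pendant '[{"translation":[-2,-2,3],"twist":[0,0,0],"grip":-1},{"translation":[-3,-2,5],"twist":[0,0,0],"grip":-1},{"translation":[-3,-2,5],"twist":[0,0,0],"grip":-1},{"translation":[-3,-2,5],"twist":[0,0,0],"grip":-1},{"translation":[-2,0,3],"twist":[0,0,0],"grip":-1},{"translation":[0,0,0],"twist":[0,0,0],"grip":-1},{"translation":[0,0,0],"twist":[0,0,0],"grip":-1},{"translation":[0,0,0],"twist":[0,0,0],"grip":-1},{"translation":[0,0,0],"twist":[0,0,0],"grip":-1},{"translation":[0,0,0],"twist":[0,0,0],"grip":-1}]'
python3 go.py .508 .01 .023 -90.7; python3 -c 'from plant import robot;print(robot.read_state()["q"])'
```

```text
t: 19.35
tool_pos: [0.4937, 0.0107, 0.0249]
orientation: [-3.033, 0.093, -0.81]
force: [-0.6, -0.6, 0.1]
opening: 0.0004
pos [0.4937 0.0107 0.0249] yaw -93.25431276770205 tilt [ 0.4984 -0.0147 -0.8668] F [-0.5811 -0.5603  0.0667] t 19.35 open 0.0004132235340042255
shift mm (tool) [11.4486 -0.1029  8.7608] twist [-0.0037 -0.522  -0.0477]
[-0.11502282 -0.48483926  2.49801919  0.07447043  0.6093346   1.46699721]
```

```bash
python3 -m pendant '[{"translation":[2.6,0,1.6],"twist":[0,0,0],"grip":-1},{"translation":[2.6,0,1.6],"twist":[0,0,0],"grip":-1},{"translation":[1.7,0,1],"twist":[0,0,0],"grip":-1},{"translation":[1.7,0,1],"twist":[0,0,0],"grip":-1},{"translation":[0.9,0,0.5],"twist":[0,0,0],"grip":-1},{"translation":[0,0,0],"twist":[0,0,0],"grip":-1},{"translation":[0,0,0],"twist":[0,0,0],"grip":-1},{"translation":[0,0,0],"twist":[0,0,0],"grip":-1},{"translation":[0,0,0],"twist":[0,0,0],"grip":-1},{"translation":[0,0,0],"twist":[0,0,0],"grip":-1}]'
for k in 1 2; do python3 -m pendant '[{"translation":[0.9,0,0.5],"twist":[0,0,0],"grip":-1},{"translation":[0,0,0],"twist":[0,0,0],"grip":-1},{"translation":[0.9,0,0.5],"twist":[0,0,0],"grip":-1},{"translation":[0,0,0],"twist":[0,0,0],"grip":-1},{"translation":[0.9,0,0.5],"twist":[0,0,0],"grip":-1},{"translation":[0,0,0],"twist":[0,0,0],"grip":-1},{"translation":[0,0,0],"twist":[0,0,0],"grip":-1},{"translation":[0,0,0],"twist":[0,0,0],"grip":-1},{"translation":[0,0,0],"twist":[0,0,0],"grip":-1},{"translation":[0,0,0],"twist":[0,0,0],"grip":-1}]';done
```

```text
t: 20.35
tool_pos: [0.506, 0.0098, 0.0249]
orientation: [-3.033, 0.093, -0.811]
force: [0.9, -0.6, 0.8]
opening: 0.0007
t: 21.35
tool_pos: [0.5093, 0.0096, 0.025]
orientation: [-3.033, 0.093, -0.811]
force: [0.4, -0.1, -0.5]
opening: 0.0
t: 22.35
tool_pos: [0.5119, 0.0096, 0.0245]
orientation: [-3.034, 0.093, -0.808]
force: [-3.0, 0.8, 1.8]
opening: 0.0002
```

Contact. I press a little more to feel it firm.

```bash
for k in 1 2; do python3 -m pendant '[{"translation":[0.9,0,0.5],"twist":[0,0,0],"grip":-1},{"translation":[0,0,0],"twist":[0,0,0],"grip":-1},{"translation":[0.9,0,0.5],"twist":[0,0,0],"grip":-1},{"translation":[0,0,0],"twist":[0,0,0],"grip":-1},{"translation":[0,0,0],"twist":[0,0,0],"grip":-1},{"translation":[0,0,0],"twist":[0,0,0],"grip":-1},{"translation":[0,0,0],"twist":[0,0,0],"grip":-1},{"translation":[0,0,0],"twist":[0,0,0],"grip":-1},{"translation":[0,0,0],"twist":[0,0,0],"grip":-1},{"translation":[0,0,0],"twist":[0,0,0],"grip":-1}]';done
```

```text
t: 23.35
tool_pos: [0.512, 0.0097, 0.0234]
orientation: [-3.036, 0.092, -0.8]
force: [-4.8, -0.7, 4.2]
opening: 0.0005
t: 24.35
tool_pos: [0.512, 0.0098, 0.0223]
orientation: [-3.038, 0.091, -0.792]
force: [-4.8, -0.9, 3.8]
opening: 0.0002
```

```bash
python3 -m pendant '[{"translation":[-2,0,-1],"twist":[0,0,0],"grip":-1},{"translation":[-5,0,-3],"twist":[0,0,0],"grip":-1},{"translation":[-5,0,-3],"twist":[0,0,0],"grip":-1},{"translation":[-5,0,-3],"twist":[0,0,0],"grip":-1},{"translation":[-5,0,-3],"twist":[0,0,0],"grip":-1},{"translation":[-4,0,-3],"twist":[0,0,0],"grip":-1},{"translation":[0,0,0],"twist":[0,0,0],"grip":-1},{"translation":[0,0,0],"twist":[0,0,0],"grip":-1},{"translation":[0,0,0],"twist":[0,0,0],"grip":-1},{"translation":[0,0,0],"twist":[0,0,0],"grip":-1}]'
python3 - <<'E'
from h import *
p,d,i=cam("wrist");save("w4",p);np.savez("w4.npz",p=p,d=d,T=np.array(i["cam_to_world"]))
E
```

```text
t: 25.35
tool_pos: [0.4881, 0.0119, 0.0258]
orientation: [3.04, -0.091, 0.786]
force: [-0.0, 0.0, -0.5]
opening: 0.0003
```

View pics/w4.png

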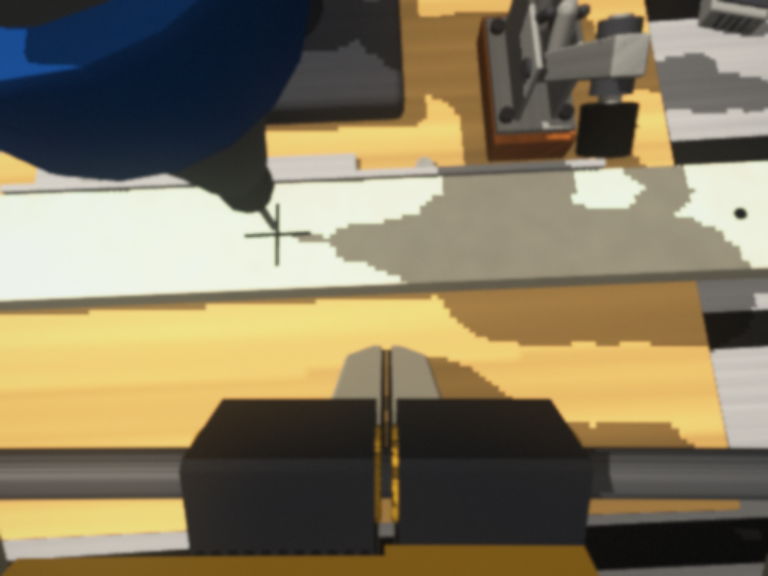

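The view shows the cross at (277,234), the bit tip at about (276,230), and the batten flush along the fence.

Run:
```python
from h import *
np.set_printoptions(precision=4,suppress=True)
z=np.load("w4.npz");p=z["p"];i=robot.camera_info("wrist");i["cam_to_world"]=z["T"]
c=lambda a:(np.array(a,float)+.5)/1.5-.5
save("w4c",p[125:175,150:220],10)
print("cross",onz(i,c([[277,234]]),.03),"tip",onz(i,c([[276,230]]),.036))
g=cv2.cvtColor(p,cv2.COLOR_RGB2GRAY).astype(float)
# dark line between batten and fence, and front top edge: per-column minima
for nm,f,y0,y1,cols,zz in(("gap",lambda c:np.interp(c,[0,465],[127,107]),-5,6,list(range(8,110,6))+list(range(200,300,6)),.03),):
    uv=[]
    for cc in cols:
        r0=int(round(np.interp(cc,[60,200,400],[125,121,109]))); seg=g[r0-6:r0+7,cc]; uv.append((cc,r0-6+seg.argmin()))
    print(uv[::4]); P=onz(i,uv,zz); q=np.polyfit(P[:,1],P[:,0],1); r=P[:,0]-np.polyval(q,P[:,1]);print(nm,np.degrees(np.arctan(q[0])),np.polyval(q,.052),r.round(4))
```

```text
cross [[0.5419 0.0518 0.03  ]] tip [[0.5413 0.0508 0.036 ]]
[(8, np.int64(128)), (32, np.int64(127)), (56, np.int64(126)), (80, np.int64(118)), (104, np.int64(124)), (218, np.int64(120)), (242, np.int64(119)), (266, np.int64(117)), (290, np.int64(116))]
gap 1.363555173988754 0.5648534193872294 [-0.0014 -0.0016 -0.001  -0.0011 -0.0013 -0.0014 -0.0009 -0.001  -0.0011
 -0.0012  0.0033  0.0031  0.0037  0.0035  0.0034 -0.0007 -0.0008 -0.0003
 -0.0004 -0.0005 -0.0007 -0.0002 -0.0003 -0.0004 -0.0006 -0.0001 -0.0002
 -0.0003  0.0002  0.     -0.0001 -0.0002  0.0003  0.0001]
```

View pics/w4c.png

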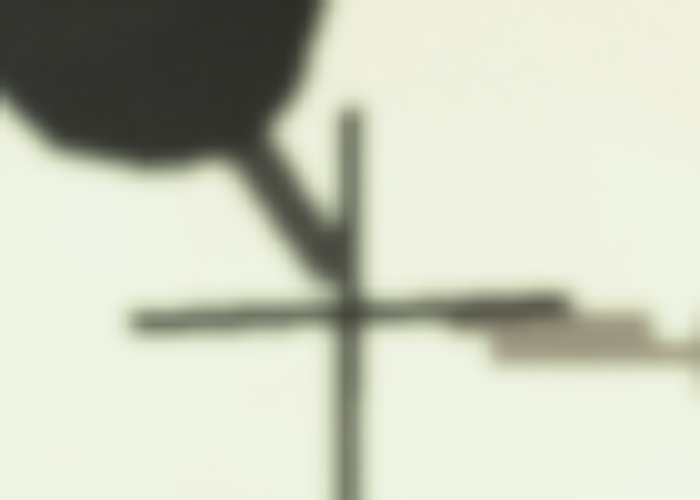

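The crop shows the tip at (328,270) and the cross centre at (349,311) in crop pixels.

```bash
python3 - <<'E'
from h import *
np.set_printoptions(precision=4,suppress=True)
z=np.load("w4.npz");i=robot.camera_info("wrist");i["cam_to_world"]=z["T"]
c=lambda a:(np.array(a,float)+.5)/10-.5+[150,125]
print("cross",onz(i,c([[349,311]]),.03),"tip",onz(i,c([[328,270],[325,280]]),.036))
E
python3 go.py .488 .012 .12 0; python3 -c 'from plant import robot;print(robot.read_state()["q"])'
```

```text
cross [[0.5421 0.0519 0.03  ]] tip [[0.5424 0.0517 0.036 ]
 [0.5418 0.0518 0.036 ]]
pos [0.488  0.0119 0.0257] yaw -93.22488745200002 tilt [ 0.4844 -0.0146 -0.8748] F [0.296  0.1786 0.1376] t 25.4 open 0.0004715753038746229
shift mm (tool) [ 45.6745  -1.4891 -82.5061] twist [ 0.3998 -0.3998 -1.5925]
[-0.11140022 -0.49703792  2.4978036   0.06618712  0.6374032   1.47635982]
```

The cross sits within 0.3 mm of the point under the tip. Next comes the clamp: withdraw right and up, then turn back upright.

```bash
python3 -m pendant '[{"translation":[2,8,-10],"twist":[0,0,0],"grip":-1},{"translation":[3,16,-12],"twist":[0,0,0],"grip":-1},{"translation":[4,20,-14],"twist":[0,0,0],"grip":-1},{"translation":[4,20,-14],"twist":[0,0,0],"grip":-1},{"translation":[4,20,-14],"twist":[0,0,0],"grip":-1},{"translation":[4,20,-14],"twist":[0,0,0],"grip":-1},{"translation":[4,20,-14],"twist":[0,0,0],"grip":-1},{"translation":[4,20,-14],"twist":[0,0,0],"grip":-1},{"translation":[4,16,-14],"twist":[0,0,0],"grip":-1},{"translation":[4,10,-14],"twist":[0,0,0],"grip":-1}]'
python3 -m pendant '[{"translation":[0,0,0],"twist":[0,-0.13,0],"grip":-1},{"translation":[0,0,0],"twist":[0,-0.13,0],"grip":-1},{"translation":[0,0,0],"twist":[0,-0.12,0],"grip":-1},{"translation":[0,0,0],"twist":[0,-0.12,0],"grip":-1},{"translation":[0,0,0],"twist":[0,0,-0.15],"grip":-1},{"translation":[0,0,0],"twist":[0,0,-0.15],"grip":-1},{"translation":[0,0,0],"twist":[0,0,-0.15],"grip":-1},{"translation":[0,0,0],"twist":[0,0,-0.15],"grip":-1},{"translation":[0,0,0],"twist":[0,0,-0.15],"grip":-1},{"translation":[0,0,0],"twist":[0,0,-0.15],"grip":-1}]'
python3 go.py .47 -.14 .19 -.7; python3 -c 'from plant import robot;print(robot.read_state()["q"])'
```

```text
t: 26.4
tool_pos: [0.4471, -0.162, 0.1606]
orientation: [-3.042, 0.083, -0.773]
force: [0.1, 0.4, 0.5]
opening: 0.0005
t: 27.4
tool_pos: [0.4467, -0.1671, 0.158]
orientation: [-2.847, -1.276, 0.028]
force: [-0.6, -0.1, 0.7]
opening: 0.0005
pos [ 0.4467 -0.1671  0.158 ] yaw -41.72867686540118 tilt [-0.0254  0.0125 -0.9996] F [-0.5664 -0.1203  0.6866] t 27.4 open 0.0005133522721626922
shift mm (tool) [ 35.5512  -1.5126 -32.2176] twist [-0.0289 -0.0025 -0.7159]
[-4.65456225e-01 -1.41007774e-01  1.87036506e+00 -2.33532948e-04
  1.44060016e+00  2.62776418e-01]
```

```bash
python3 -m pendant '[{"translation":[0,0,-6],"twist":[-0.006,0,-0.144],"grip":-1},{"translation":[0,0,-6],"twist":[-0.006,0,-0.143],"grip":-1},{"translation":[0,0,-6],"twist":[-0.006,0,-0.143],"grip":-1},{"translation":[0,0,-6],"twist":[-0.006,0,-0.143],"grip":-1},{"translation":[0,0,-6],"twist":[-0.005,0,-0.143],"grip":-1},{"translation":[0,0,0],"twist":[0,0,0],"grip":-1},{"translation":[12,20,0],"twist":[0,0,0],"grip":-1},{"translation":[16,25,0],"twist":[0,0,0],"grip":-1},{"translation":[16,25,0],"twist":[0,0,0],"grip":-1},{"translation":[0,0,0],"twist":[0,0,0],"grip":-1}]'
python3 go.py .598 -.058 .19 -.7
```

```text
t: 28.4
tool_pos: [0.5176, -0.1212, 0.1843]
orientation: [-2.219, -2.217, -0.001]
force: [-1.4, -0.9, 0.7]
opening: 0.0004
pos [ 0.5176 -0.1212  0.1843] yaw -0.04631483566151007 tilt [-0.0034  0.0042 -1.    ] F [-1.3525 -0.9013  0.6746] t 28.4 open 0.0003697723087820638
shift mm (tool) [63.3155 80.288  -5.6679] twist [-0.0034 -0.0042  0.0114]
```

```bash
python3 -m pendant '[{"translation":[0,0,0],"twist":[0,0.1,0.006],"grip":-1},{"translation":[0,0,0],"twist":[0,0.1,0.006],"grip":-1},{"translation":[0,0,0],"twist":[0,0.1,0],"grip":-1},{"translation":[0,0,0],"twist":[0,0,0],"grip":-1},{"translation":[10,13,3],"twist":[0,0,0],"grip":-1},{"translation":[10,13,3],"twist":[0,0,0],"grip":-1},{"translation":[10,13,3],"twist":[0,0,0],"grip":-1},{"translation":[10,13,3],"twist":[0,0,0],"grip":-1},{"translation":[10,13,3],"twist":[0,0,0],"grip":-1},{"translation":[0,0,0],"twist":[0,0,0],"grip":-1}]'
python3 go.py .602 -.051 .17 -.7
python3 - <<'E'
from h import *
p,d,i=cam("wrist");save("w5",p);np.savez("w5.npz",p=p,d=d,T=np.array(i["cam_to_world"]))
E
```

```text
t: 29.4
tool_pos: [0.5893, -0.0616, 0.1828]
orientation: [-2.08, -2.024, -0.312]
force: [0.1, -0.1, 0.7]
opening: 0.0005
pos [ 0.5893 -0.0616  0.1828] yaw -1.4612137707439048 tilt [-0.0025  0.3036 -0.9528] F [ 0.0794 -0.1104  0.7401] t 29.4 open 0.0005320839031589092
shift mm (tool) [ 6.579  12.5368 15.376 ] twist [-0.0087 -0.3084 -0.0148]
```

View pics/w5.png

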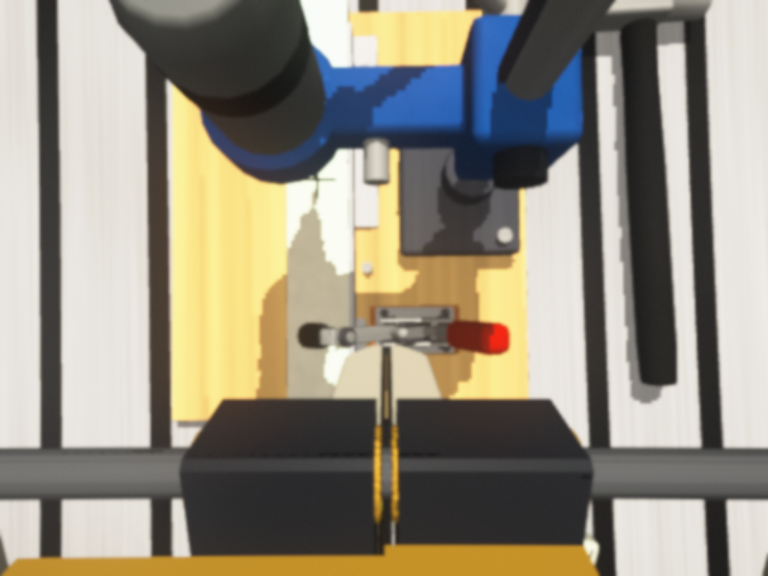

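The handle tip is at (500,340), the clamp foot at (315,333) and the tapered shut fingertip at (387,345) between them.

Run:
```python
from h import *
np.set_printoptions(precision=4,suppress=True)
z=np.load("w5.npz");i=robot.camera_info("wrist");i["cam_to_world"]=z["T"]
c=lambda a:(np.array(a,float)+.5)/1.5-.5
print(onz(i,c([[500,341],[500,325],[500,354]]),.13),onz(i,c([[450,320],[450,346]]),.08),"foot",onz(i,c([[315,333],[300,333]]),.1))
print(bydepth(i,z["d"],c([[490,335],[315,333],[465,332],[387,350],[345,365],[430,365]])))
```

```text
[[ 0.6437 -0.0567  0.13  ]
 [ 0.644  -0.049   0.13  ]
 [ 0.6435 -0.063   0.13  ]] [[ 0.6258 -0.0475  0.08  ]
 [ 0.6253 -0.0629  0.08  ]] foot [[ 0.5489 -0.0523  0.1   ]
 [ 0.5406 -0.052   0.1   ]]
[[ 0.6385 -0.0536  0.1322]
 [ 0.5483 -0.0524  0.0965]
 [ 0.6295 -0.053   0.1128]
 [ 0.5893 -0.0546  0.1872]
 [ 0.5754 -0.0577  0.2044]
 [ 0.6038 -0.0586  0.2027]]
```

```bash
python3 -m pendant '[{"translation":[-1,2,6],"twist":[0,0,0],"grip":-1},{"translation":[-2,3,10],"twist":[0,0,0],"grip":-1},{"translation":[-2,3,12],"twist":[0,0,0],"grip":-1},{"translation":[-2,3,12],"twist":[0,0,0],"grip":-1},{"translation":[-2,2,12],"twist":[0,0,0],"grip":-1},{"translation":[-1,0,10],"twist":[0,0,0],"grip":-1},{"translation":[-1,0,6],"twist":[0,0,0],"grip":-1},{"translation":[0,0,0],"twist":[0,0,0],"grip":-1},{"translation":[0,0,0],"twist":[0,0,0],"grip":-1},{"translation":[0,0,0],"twist":[0,0,0],"grip":-1}]'
python3 go.py .625 -.051 .112 -.7
```

```text
t: 30.45
tool_pos: [0.5999, -0.0518, 0.1061]
orientation: [-2.08, -2.021, -0.307]
force: [-0.2, 0.6, 0.0]
opening: 0.0002
pos [ 0.5999 -0.0518  0.1061] yaw -1.4994446633714311 tilt [-0.0068  0.3034 -0.9528] F [-0.1925  0.555   0.0286] t 30.45 open 0.00017731185356456786
shift mm (tool) [ 3.3259 24.9954 -5.5599] twist [-0.0132 -0.308  -0.0162]
```

```bash
python3 -m pendant '[{"translation":[0,5,0],"twist":[0,0,0],"grip":-1},{"translation":[0,6,0],"twist":[0,0,0],"grip":-1},{"translation":[0,6,0],"twist":[0,0,0],"grip":-1},{"translation":[0,6,0],"twist":[0,0,0],"grip":-1},{"translation":[0,6,0],"twist":[0,0,0],"grip":-1},{"translation":[0,6,0],"twist":[0,0,0],"grip":-1},{"translation":[-0.5,3,1.5],"twist":[0,0,0],"grip":-1},{"translation":[-0.5,3,1.5],"twist":[0,0,0],"grip":-1},{"translation":[-0.5,3,1.5],"twist":[0,0,0],"grip":-1},{"translation":[-0.5,3,1.5],"twist":[0,0,0],"grip":-1}]'
python3 go.py .658 -.051 .091 -.7
```

```text
t: 31.45
tool_pos: [0.6516, -0.0537, 0.1002]
orientation: [-2.08, -2.023, -0.308]
force: [-2.1, 0.5, 0.0]
opening: 0.0006
pos [ 0.6516 -0.0537  0.1002] yaw -1.4887310129559133 tilt [-0.0054  0.3025 -0.9531] F [-2.0768  0.5441  0.0084] t 31.45 open 0.0005752079724288401
shift mm (tool) [-0.0134  6.4753  9.5634] twist [-0.0117 -0.3072 -0.0158]
```

```bash
python3 -m pendant '[{"translation":[-0.5,3.5,3],"twist":[0,0,0],"grip":-1},{"translation":[-0.5,3.5,4],"twist":[0,0,0],"grip":-1},{"translation":[-0.5,3.5,4],"twist":[0,0,0],"grip":-1},{"translation":[-0.5,3,4],"twist":[0,0,0],"grip":-1},{"translation":[-0.5,3,4],"twist":[0,0,0],"grip":-1},{"translation":[-0.5,2,4],"twist":[0,0,0],"grip":-1},{"translation":[-0.5,1,3],"twist":[0,0,0],"grip":-1},{"translation":[-0.5,0,3],"twist":[0,0,0],"grip":-1},{"translation":[-0.5,0,3],"twist":[0,0,0],"grip":-1},{"translation":[0,0,0],"twist":[0,0,0],"grip":-1}]'
python3 go.py .675 -.051 .067 -.7
```

```text
t: 32.45
tool_pos: [0.6739, -0.0496, 0.0698]
orientation: [-2.081, -2.025, -0.31]
force: [-0.5, -1.1, 1.6]
opening: 0.0003
pos [ 0.6739 -0.0496  0.0698] yaw -1.4729307185020546 tilt [-0.0024  0.3016 -0.9534] F [-0.5354 -1.1487  1.6216] t 32.45 open 0.00025444724151188686
shift mm (tool) [-2.1592  1.1296  2.2486] twist [-0.0085 -0.3063 -0.015 ]
```

```bash
for k in 1 2; do python3 -m pendant '[{"translation":[-0.5,0,2],"twist":[0,0,0],"grip":-1},{"translation":[0,0,0],"twist":[0,0,0],"grip":-1},{"translation":[0,0,0],"twist":[0,0,0],"grip":-1},{"translation":[-0.5,0,1],"twist":[0,0,0],"grip":-1},{"translation":[0,0,0],"twist":[0,0,0],"grip":-1},{"translation":[0,0,0],"twist":[0,0,0],"grip":-1},{"translation":[0,0,0],"twist":[0,0,0],"grip":-1},{"translation":[0,0,0],"twist":[0,0,0],"grip":-1},{"translation":[0,0,0],"twist":[0,0,0],"grip":-1},{"translation":[0,0,0],"twist":[0,0,0],"grip":-1}]'; done
```

```text
t: 33.45
tool_pos: [0.6746, -0.0495, 0.0695]
orientation: [-2.081, -2.027, -0.313]
force: [-2.6, -1.9, 4.9]
opening: 0.0005
t: 34.45
tool_pos: [0.6747, -0.0495, 0.0695]
orientation: [-2.08, -2.028, -0.315]
force: [-2.6, -0.2, 5.1]
opening: 0.0005
```

```bash
python3 -m pendant '[{"translation":[-1,0,4],"twist":[0,0,0],"grip":-1},{"translation":[-1.5,0,5],"twist":[0,0,0],"grip":-1},{"translation":[-1.5,0,5],"twist":[0,0,0],"grip":-1},{"translation":[-2,0,6],"twist":[0,0,0],"grip":-1},{"translation":[-2,0,7],"twist":[0,0,0],"grip":-1},{"translation":[-2,0,7],"twist":[0,0,0],"grip":-1},{"translation":[-2,0,7],"twist":[0,0,0],"grip":-1},{"translation":[-2,0,7],"twist":[0,0,0],"grip":-1},{"translation":[-2,0,7],"twist":[0,0,0],"grip":-1},{"translation":[-2,0,7],"twist":[0,0,0],"grip":-1}]'
python3 go.py .675 -.051 .067 -.7|head -1
python3 -m pendant '[{"translation":[1,0,-5],"twist":[0,0,0],"grip":-1},{"translation":[4,-1,-12],"twist":[0,0,0],"grip":-1},{"translation":[6,-2,-20],"twist":[0,0,0],"grip":-1},{"translation":[6,-5,-20],"twist":[0,0,0],"grip":-1},{"translation":[6,-10,-20],"twist":[0,0,0],"grip":-1},{"translation":[-10,-15,-20],"twist":[0,0,0],"grip":-1},{"translation":[-15,-15,-10],"twist":[0,0,0],"grip":-1},{"translation":[-15,-15,-5],"twist":[0,0,0],"grip":-1},{"translation":[-15,-15,-5],"twist":[0,0,0],"grip":-1},{"translation":[0,0,0],"twist":[0,0,0],"grip":-1}]'
python3 - <<'E'
from h import *
p,d,i=cam("wrist");save("w6",p);np.savez("w6.npz",p=p,d=d,T=np.array(i["cam_to_world"]))
E
```

```text
t: 35.45
tool_pos: [0.6751, -0.0495, 0.0677]
orientation: [-2.056, -2.046, -0.33]
force: [-28.8, -3.0, 50.1]
opening: 0.0005
pos [ 0.6751 -0.0495  0.0677] yaw -0.2957789894204625 tilt [ 0.0025  0.3118 -0.9502] F [-28.8449  -2.9868  50.1225] t 35.45 open 0.0005491627861718838
t: 36.45
tool_pos: [0.5952, -0.1161, 0.1725]
orientation: [-2.056, -2.049, -0.332]
force: [0.4, 0.0, 0.6]
opening: 0.0005
```

View pics/w6.png

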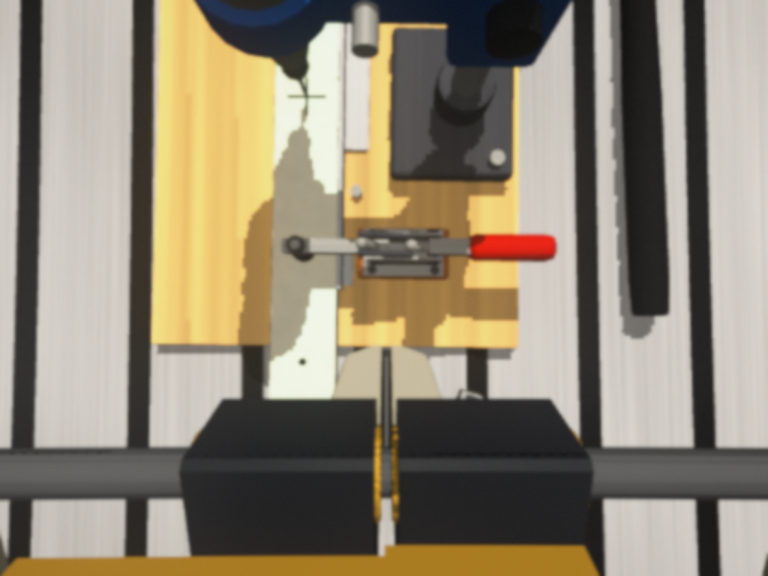

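The handle lies level, pointing back (471–555, 246), and the bar is flat with its foot on the batten at (295,244). My last push peaked at 50 N at the fingertip, more than intended. A final check of the cross and handle numbers follows.

Run:
```python
from h import *
np.set_printoptions(precision=4,suppress=True)
z=np.load("w6.npz");p=z["p"];i=robot.camera_info("wrist");i["cam_to_world"]=z["T"]
c=lambda a:(np.array(a,float)+.5)/1.5-.5
print("handle",bydepth(i,z["d"],c([[480,247],[515,247],[545,247]])))
print("cross",onz(i,c([[306,96.5]]),.03))
save("w6c",p[45:85,175:235],12)
```

```text
handle [[ 0.6515 -0.0568  0.0681]
 [ 0.6725 -0.0569  0.0679]
 [ 0.6904 -0.0569  0.0679]]
cross [[0.5409 0.0518 0.03  ]]
```

```bash
python3 -c '
from plant import robot
s=robot.read_state();print(s["t"],s["force"]);robot.close_job()'
```

```text
36.5 [-0.73567016  0.12064156 -0.13553576]
the job is handed in; nothing more can be done
```

The batten is set against the fence with the cross under the bit, the clamp is locked down on it, and the job is handed in at 36.5 s of robot time.

I gripped the batten's right end and slid it to the fence. I felt it home at about 5 N, then squared it with a light push at about the middle of the batten, also about 5 N. After that I pushed the clamp handle over with the shut fingers.

**Cross:** before clamping, the close view put it within about 0.3 mm (measuring limit about 1 mm) of the point under the bit tip. After clamping it measured (0.541, 0.052) against the tip at (0.542, 0.052), agreeing to about 1 mm.

**Clamp:** the red handle lies level, its top at 68 mm along its whole length, so it is at its stop and past dead centre. The bar is flat, with its foot on the batten.

**Short of ideal:**
- The last push on the handle against its stop reached about 50 N at the fingertip. That is more than I intended, though well under the 120 N wrist limit.
- My automatic fit of the fence gap line was spoiled by outliers, so squareness rests on the felt contact and on edges picked by hand in one close view, taken before the squaring push. There the fence and the batten's fence-side edge agreed to 0.04°, but its front edge read 0.4° off.
- The final close-up of the cross was refused because the picture limit was reached. The after-clamping figure comes from the wider picture.

I saw no contact with the bit, tray, hammer, bit case or sharpener, but I did not re-measure where they lie at the end.

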